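Post the failed spacer block through the reject box's sprung flap

ROBOT

A 7-joint arm with a two-finger parallel gripper is mounted at the origin on a cart in front of the work surface, level with it; the furniture and walls round the work are solid. World frame = base frame: x ahead of the robot, y to its left, z up, the work surface at z = 0. Lengths are in m, angles in rad, forces in N, time in s.
With the tool pointing down it reaches from about 0.4 to 0.875 m from the base axis. Payload 19.3 kg.
Tool frame: the origin (TCP) lies on the centre line of the jaws, within the pads' length; the fingertips stand 25 mm ahead of it and the grasp point (between the pads) lies 6 mm ahead of it (tips_ahead is the distance from the TCP to the fingertips, in m); z points along the fingers, y is the direction in which the jaws open and shut (so a half turn about z gives the same grasp; the last joint's range is limited). The gripper opens to 85 mm and grips with 20 to 120 N. Pads are 22 mm wide; open, the fingers measure 114 mm over their backs; the gripper's body (76 mm by 85 mm) begins 54 mm behind the grasp point. The pads swing forward as they close: fully open they stand 13 mm farther back than shut.
Start: joints at [1.151, 0.521, -0.036, 1.599, 0.021, 1.021, -0.113], TCP at [0.214, -0.587, 0.256] pointing down, gripper open.
Joint ranges: [-2.91, 2.91], [-0.3, 2.13], [-1.5, 1.42], [0.17, 2.43], [-1.26, 4.41], [0.16, 1.93], [-2.52, 2.52]. Speed limits (rad/s): [1.89, 1.89, 2.39, 2.39, 3.01, 3.01, 3.01].

INTERFACE

Orientations are given as [roll, pitch, yaw] about the fixed x, y, z axes, in that order (R = Rz(yaw) Ry(pitch) Rx(roll)).
In Python, from workcell import observe, grab_frame, job_done, outline_of, tips_ahead gives the robot as it stands. The module is installed in compiled form; this text tells all that it offers.
- The arm moves only by the tool move_arm, never from a script. Its argument "motion" is a list of rows, each a list of 2 entries, a list of its own where there are three numbers: the shift along the world's x, y, z in mm, then the turn, a rotation vector about the world's x, y, z in rad. A call has 1 to 12 rows; each row is the pose to reach, as a shift and turn from the pose commanded when the call began; what a row does not reach only later rows make up. A row lasts 1/8 s, in which the tool goes at most 62.5 mm and 10.7 degrees, less where a joint would pass 70% of its speed; a pose out of reach is approached as far as the arm can. A call with a gripper value outside its range is refused whole. "jaw" is the finger opening in mm, from 0 to 85.4, set as the call begins (left out, the last holds). The fingers move at their own pace and stop on an object; "grip_force" is the grip in N (left out, the last holds). Time passes only in rows, so rows that repeat a pose let the fingers close. It gives the time, the measured TCP pose, the force and the opening at its end, in the units of the state.
- observe(): the state, without advancing time (a new reading comes with each control period).
- grab_frame(name): name is "scene" or "top" or "wrist"; returns a dict with "frame" (400x640x3 uint8, red, green, blue), "fx", "fy", "cx", "cy" (pixels), "T" (4x4, takes a point from camera to world coordinates); the wrist camera has in their place "mount" (4x4, takes a point from camera to tool coordinates, whose origin is the TCP and whose axes are the flange's). Camera axes: x right, y down, z forward; pixel columns grow to the right and rows downward; lengths in m; the calibration is good to about 2 mm. The wrist camera is an equidistant fisheye: a pixel r from the principal point sees the ray r / f radians off the axis. A picture is of the moment at which its call begins: read the wrist's pose just before it. There is no depth.
- job_done(): hands the job in, once; it reports no verdict.
Trained networks look in the newest picture that a camera, given by its name, has taken for a name from the list of things; names that differ only in an ending like _2 or _b are one class to them, and where a whole thing is asked for, a point or a joint stands for the part that bears it (a point fixed in the world has none). Each returns a list of dicts, best first, with "score" (0 to 1); they miss things now and then, are a little off and sometimes report something else, mostly with a low value. They report only what shows in the picture. A call takes as long as a camera call. They do not tell look-alikes from the thing itself.
- outline_of(label, camera): "pixels" (400x640 bool, what is visible of it) and "pixel" ([column, row] in pixels, amid what is visible of it).
The state is a dict: "clock": time; "qpos": joint angles; "qd": joint speeds; "joint_efforts": joint torques, N m; "position": TCP position; "tool_rot": TCP orientation; "force": force on the tool from outside, world axes, zero at the start; "moment": the same for the moment, N m; "grip_width": finger opening in m.
Only numpy, scipy, OpenCV 4.12 (cv2) and the standard library are available. Lean on these libraries where they do the work, as an engineer would, in place of code of your own. Each camera call takes 0.05 s, during which the arm holds its last target.

TASK

The small aluminium block on the sill of the red reject box has failed inspection. Push the box's self-closing flap open with one finger and, while that finger keeps it open, push the block with the other finger over the inner edge of the sill so that it drops into the box; take the fingers out only once the block is down, and let the flap spring shut. Only push the block, do not pinch or lift it, and leave the calliper, the USB stick and the loose steel pin beside the box where they lie.

Things in the scene. Friction and masses are not known exactly. Their poses are not given: they have to be found in the camera images.
- reject_box: Red reject box with clear side windows, fixed on the desk, 235 mm long (x), 112 mm wide (y). Origin: centre of its underside. +x runs from the low sill end, nearer the robot, to the high back; z up. Inside, the floor is 8 mm above the desk; two old steel pins lie there. Red cheeks flank the flap; the hood behind its hinge tops out 50 mm above the sill.
- sill_edge (a point): Middle of the sill's inner edge, on its surface, 125 mm above the desk; axes as the box's, the block is pushed to +x. The level sill runs 105 mm from here to its open outer end (-x), in a channel 66 mm wide between rails 9 mm high. On the +x side begins the opening, 105 mm long, 66 mm wide, wholly covered by the flap; nothing else spans it.
- flap_hinge (a point): Middle of the flap's hinge line (parallel to the box's y): 105 mm farther along +x than the sill's inner edge and 45 mm above the sill. A fingertip kept just above sill level and moved from the sill toward the hinge pushes the flap down ahead of it. The block needs about 30 mm of free opening behind the sill's edge to fall through.
- flap (a joint): Angle (rad) of the sprung flap, an aluminium plate 62 x 114 mm with a black rubber lip. 0: shut, sloping up at 23 degrees from the sill's inner edge to the hinge. It grows as the lip swings down into the box, stop at 1.1. Its spring (0.29 N m shut, 0.45 open) shuts it when let go: about 3 N opens it at the lip. The block's weight cannot; shoved against it, the block climbs the plate.
- block_center (a point): Centre of the aluminium spacer block with a small hole through it, which stands upright and loose on the sill: 25 mm along its own x, 40 mm along its own y, 40 mm high, about 0.11 kg. Its x is turned at most some 12 degrees from the box's x, so its broad faces look toward the robot's side and toward the flap.
- caliper: Digital calliper lying on the desk some way to the right of the box, 192 mm long (its own y), 66 mm over the jaws, 13 mm high; origin in the middle of its underside. To be left alone.
- usb_stick: Black USB stick lying on the desk on the box's +y side, level with the sill, 17 x 48 x 8 mm; origin in the middle of its underside. To be left alone.
- steel_pin: Ground steel pin lying on the desk on the box's +y side near its back, 58 mm long (its own y), 8 mm thick; origin in the middle of its underside. To be left alone.
- block: The same block; origin in the middle of its underside, axes as those of its centre point.
There are look-alikes about, which are no part of the job. Of the things like the block, leave any that is brown, purple or yellow; of the rest the larger one is meant.

How it is judged:
On the way, in this order (a step that is already met when the one before it is completed fails the run):
1. a finger pushes the flap open while the block still stands on the sill (value of joint flap above 0.05 rad and contact force between the fingers and flap above 0.3 N and z of block_center in the frame of reject_box above 0.137 m and x of block_center in the frame of reject_box below -0.0045 m), for 0.05 s.
2. the block is down inside the box while a finger still holds the flap open (value of joint flap above 0.05 rad and contact force between the fingers and flap above 0.3 N and z of block_center in the frame of reject_box below 0.07 m), for 0.1 s.
At the end, for the whole second after the job is handed in: The block lies at rest inside the box (its centre less than 70 mm above the desk and between the box's walls), the flap has sprung shut (joint below 0.04 rad), and the calliper, the USB stick and the steel pin are within 20 mm of where they lay (z of block_center in the frame of reject_box below 0.07 m and x of block_center in the frame of reject_box between -0.115 and 0.115 m and y of block_center in the frame of reject_box between -0.055 and 0.055 m and linear speed of block below 0.02 m/s and value of joint flap below 0.04 rad and distance of each of caliper, usb_stick, steel_pin from where it was at the start of the episode below 0.02 m); the robot touches nothing.
It fails at once if the block is lifted (its centre more than 25 mm above its height on the sill) (z of block_center in the frame of reject_box above 0.17 m).
It fails at once if the block is squeezed between the fingers or jammed (more than 15 N from the fingers) (contact force between the fingers and block above 15 N).
It fails at once if the calliper is disturbed (distance of caliper from where it was at the start of the episode above 0.02 m).
It fails at once if the USB stick is disturbed (distance of usb_stick from where it was at the start of the episode above 0.02 m).
It fails at once if the steel pin is disturbed (distance of steel_pin from where it was at the start of the episode above 0.02 m).
It also fails if it takes over 42 s, if anything falls off the work surface, if the arm or the gripper's body presses on something with over 40 N, if the wrist force passes 120 N, or if a joint passes its speed limit or range.

## Working session

There is one attempt and no reset: what is moved stays moved. The work goes in short steps, Python scripts to look and compute and a tool call to move; the robot and the scene stay as the last step left them, time stands still between calls to the robot, and variables do not carry over. Pictures are saved under pics/ and viewed, and the job is handed in when it is done.

Besides the shell and the picture viewer there is one more tool, called as name(argument=value, ...), one argument or row to a line, values as JSON. move_arm: Moves the arm, as the interface text tells. Its arguments: {"type":"object","properties":{"motion":{"type":"array"},"jaw":{"type":"number"},"grip_force":{"type":"number"}},"required":["motion"]}

```bash
mkdir -p pics; cat > h.py <<'E'
import numpy as np, cv2
from workcell import *
def save(n,f): cv2.imwrite(f'pics/{n}.png',cv2.cvtColor(f,cv2.COLOR_RGB2BGR))
E
python3 - <<'E'
from h import *
s=observe();print(s)
print(tips_ahead if not callable(tips_ahead) else tips_ahead())
for c in ['scene','top','wrist']:
    g=grab_frame(c);save(c+'0',g['frame']);print({k:(np.round(v,4).tolist() if k!='frame' else 0) for k,v in g.items()})
E
```

```text
{'clock': 0.0, 'qpos': array([ 1.15077929,  0.5220338 , -0.03632421,  1.60003371,  0.02120717,
        1.02110127, -0.11283889]), 'qd': array([-0.00105093, -0.0029015 ,  0.00019172, -0.00144706, -0.00043943,
        0.00068462, -0.00025468]), 'joint_efforts': array([-8.81928245e-04, -9.27120137e+01,  1.97953865e+00, -3.69940102e+01,
        1.77889882e-02,  8.12871032e-03,  4.17853741e-06]), 'position': array([ 0.21405375, -0.58685375,  0.25570422]), 'tool_rot': array([-3.14040547e+00,  9.38562208e-05,  3.49769678e-01]), 'force': array([0.12630036, 0.06887517, 0.34357424]), 'moment': array([-0.03533057, -0.00774822,  0.04351475]), 'grip_width': 0.08505989734082452}
0.025
{'frame': 0, 'fx': 450.6539, 'fy': 450.6539, 'cx': 316.8941, 'cy': 201.5404, 'T': [[-0.8596, -0.3426, 0.3792, 0.1642], [-0.5109, 0.5922, -0.6231, 0.3158], [-0.0111, -0.7293, -0.6841, 0.7545], [0.0, 0.0, 0.0, 1.0]]}
{'frame': 0, 'fx': 387.3638, 'fy': 387.3638, 'cx': 319.8185, 'cy': 202.0662, 'T': [[-0.0102, -0.9812, 0.1927, 0.3476], [-0.9997, 0.0145, 0.0208, -0.2711], [-0.0232, -0.1924, -0.981, 1.0233], [0.0, 0.0, 0.0, 1.0]]}
{'frame': 0, 'fx': 309.7069, 'fy': 309.7069, 'cx': 319.999, 'cy': 197.7815, 'mount': [[-0.001, -0.9654, -0.2608, 0.0651], [1.0, -0.0008, -0.0008, -0.0002], [0.0006, -0.2608, 0.9654, -0.1168], [0.0, 0.0, 0.0, 1.0]]}
```

View pics/scene0.png

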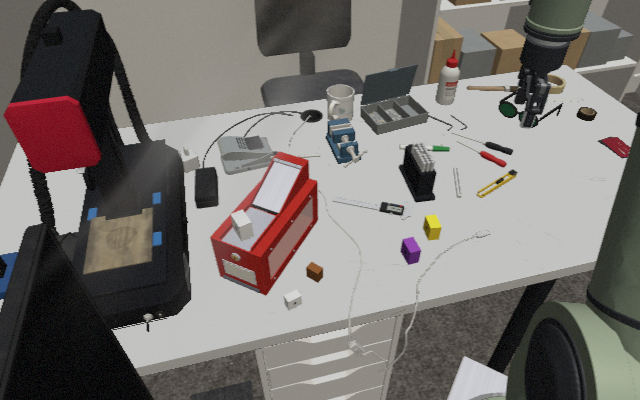

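View pics/top0.png

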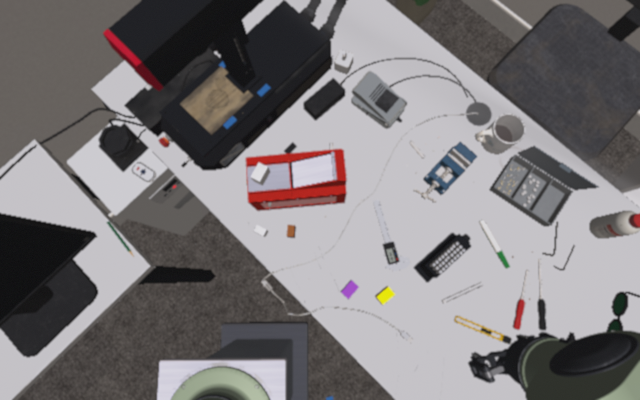

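View pics/wrist0.png

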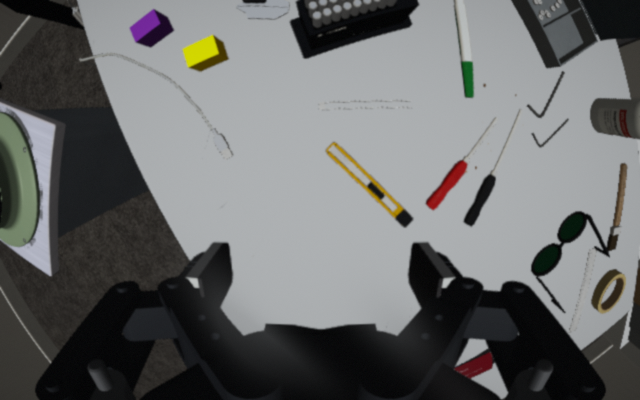

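```bash
python3 - <<'E'
from h import *
for c,(x0,x1,y0,y1) in {'scene':(190,340,140,300),'top':(235,360,135,220)}.items():
    f=grab_frame(c)['frame'][y0:y1,x0:x1]
    k=5 if c=='top' else 3.75
    save(c+'z',cv2.resize(f,None,fx=k if c!='top' else 6,fy=k if c!='top' else 6,interpolation=cv2.INTER_CUBIC))
    for l in ['block','block_center','flap','flap_hinge','reject_box','caliper','usb_stick','steel_pin']:
        for o in outline_of(l,c): 
            ys,xs=np.nonzero(o['pixels']);print(c,l,round(o['score'],2),o['pixel'],xs.min(),xs.max(),ys.min(),ys.max(),len(xs))
E
```

```text
scene block 0.94 [242.1, 228.5] 231 252 210 240 454
scene block 0.86 [433.9, 225.2] 422 440 214 240 402
scene block 0.78 [411.8, 247.6] 400 420 237 264 428
scene block 0.69 [315.4, 270.8] 306 322 262 280 249
scene block 0.54 [289.6, 297.8] 284 300 290 309 256
scene block_center 0.7 [290.5, 297.8] 283 300 289 310 292
scene block_center 0.7 [430.2, 231.9] 422 440 215 240 392
scene block_center 0.66 [242.6, 223.9] 230 252 210 240 509
scene block_center 0.66 [315.4, 270.1] 305 322 263 282 273
scene block_center 0.62 [411.2, 248.4] 401 419 237 263 377
scene block_center 0.51 [269.7, 226.7] 210 317 151 294 8942
scene flap 0.78 [277.2, 190.3] 251 298 160 214 1447
scene flap_hinge 0.84 [271.4, 227.7] 211 317 152 293 8734
scene reject_box 0.89 [269.8, 226.0] 211 317 152 294 8801
scene caliper 0.74 [390.5, 205.8] 333 411 197 218 603
scene steel_pin 0.52 [266.8, 226.9] 210 317 152 294 8868
top block 0.79 [382.3, 291.3] 376 392 287 304 182
top block 0.67 [349.8, 290.1] 341 357 281 297 168
top block 0.61 [259.5, 173.7] 250 268 163 184 302
top block 0.58 [291.7, 234.0] 286 295 225 237 106
top block 0.56 [261.1, 233.5] 255 265 227 235 67
top block_center 0.76 [385.6, 294.7] 374 393 287 304 218
top block_center 0.73 [258.5, 176.0] 251 268 164 185 264
top block_center 0.54 [349.2, 292.2] 341 357 282 297 151
top block_center 0.46 [292.0, 229.4] 287 294 225 237 91
top flap 0.56 [310.5, 170.3] 290 335 155 187 1132
top flap_hinge 0.71 [295.1, 180.9] 245 345 149 210 5034
top reject_box 0.91 [299.3, 183.0] 245 345 149 211 5156
top caliper 0.75 [387.6, 247.2] 373 409 200 271 805
top caliper 0.74 [296.0, 180.7] 246 345 149 210 5045
top usb_stick 0.53 [388.8, 252.3] 374 409 201 270 695
top usb_stick 0.49 [292.6, 147.7] 284 295 144 153 72
```

View pics/scenez.png

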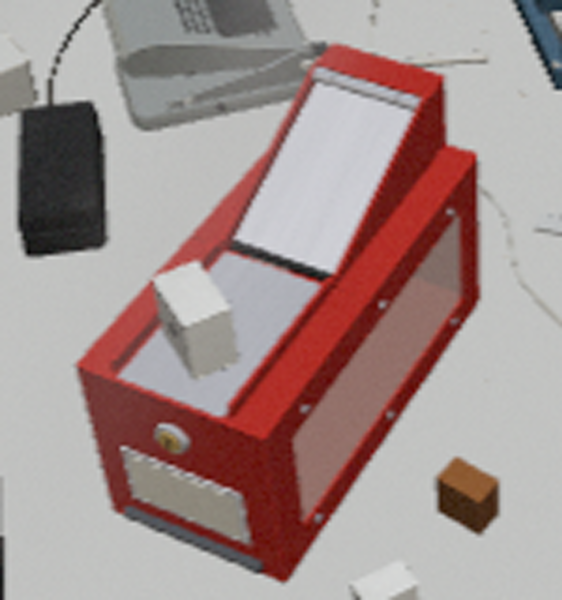

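View pics/topz.png

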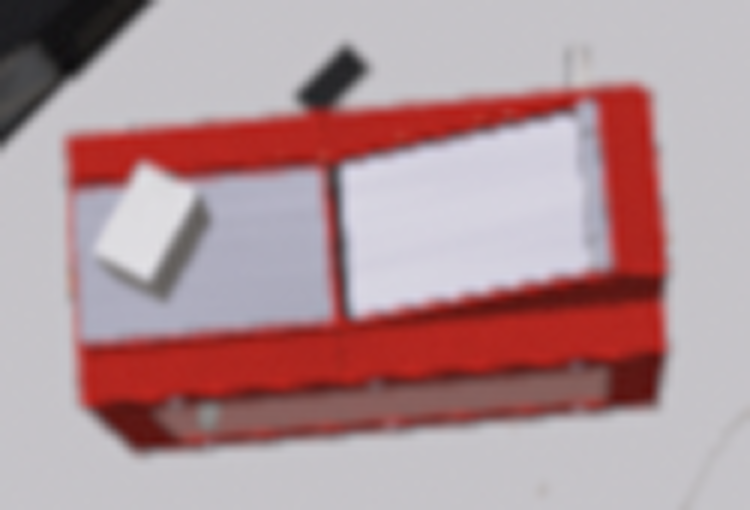

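```bash
cat > fit.py <<'E'
from h import *
from scipy.optimize import least_squares
cam={c:grab_frame(c) for c in ['scene','top']}
def proj(c,P):
    g=cam[c];T=g['T'];q=(np.atleast_2d(P)-T[:3,3])@T[:3,:3]
    return np.c_[g['fx']*q[:,0]/q[:,2]+g['cx'],g['fy']*q[:,1]/q[:,2]+g['cy']]
def full(c,p): 
    p=np.array(p,float); return (p+.5)/6-.5+[235,135] if c=='top' else (p+.5)/3.75-.5+[190,140]
def pose(v,L):
    c,s=np.cos(v[2]),np.sin(v[2]);L=np.atleast_2d(L)
    return np.c_[v[0]+c*L[:,0]-s*L[:,1],v[1]+s*L[:,0]+c*L[:,1],L[:,2]]
def run():
    h=.1175;w=.056
    obs=[('top',(-h,w,.134),(68,138)),('top',(-h,-w,.134),(83,403)),('top',(-h,-w,0),(138,450)),('top',(h,-w,0),(655,405)),
    ('scene',(-h,-w,.134),(262,438)),('scene',(-h,w,.134),(80,367)),('scene',(-h,-w,0),(285,580)),('scene',(h,-w,.134),(476,153)),('scene',(h,-w,0),(478,298)),('scene',(-h,w,0),(113,510))]
    def res(v): return np.concatenate([proj(c,pose(v,L))[0]-full(c,p) for c,L,p in obs])
    r=least_squares(res,[.5,-.2,-1.5],loss='soft_l1');v=r.x
    print('box',np.round(v,4));print(np.round(res(v).reshape(-1,2),1).tolist())
    e=[('top',.033,(330,165)),('top',-.033,(343,322)),('scene',.033,(232,243)),('scene',-.033,(330,278))]
    r2=least_squares(lambda a:np.concatenate([proj(c,pose(v,(a[0],y,.125)))[0]-full(c,p) for c,y,p in e]),[-.0125]);print('edge x',r2.x,r2.fun.round(1))
    a,b=.0125,.02;z=.165;zz=.125
    B=[('top',(-a,b,z),(142,160)),('top',(a,b,z),(208,192)),('top',(a,-b,z),(158,283)),('top',(-a,-b,z),(95,250)),('top',(a,b,zz),(210,220)),('top',(a,-b,zz),(163,298)),
    ('scene',(-a,b,z),(153,277)),('scene',(a,b,z),(192,262)),('scene',(a,-b,z),(235,308)),('scene',(-a,-b,z),(187,325)),('scene',(-a,-b,zz),(195,377)),('scene',(a,-b,zz),(240,355))]
    rb=least_squares(lambda u:np.concatenate([proj(c,pose(u,L))[0]-full(c,p) for c,L,p in B]),[*pose(v,(-.07,0,0))[0,:2],v[2]])
    print('block',rb.x.round(4),'rel yaw deg',np.degrees(rb.x[2]-v[2]));print(rb.fun.reshape(-1,2).round(1).tolist())
    c,s=np.cos(v[2]),np.sin(v[2]);d=rb.x[:2]-v[:2];print('block in box',c*d[0]+s*d[1],-s*d[0]+c*d[1])
    return v,rb.x
if __name__=='__main__': run()
E
python3 fit.py
```

```text
box [ 0.5935 -0.1942 -1.4843]
[[-1.3, -2.1], [-1.0, -0.8], [0.1, 1.0], [0.9, -0.1], [0.5, -3.4], [-2.2, -4.0], [0.9, 2.3], [0.3, -3.7], [0.4, 1.5], [0.3, 1.7]]
edge x [-0.01011466] [ 0.5 -0.8  0.6 -0.5 -1.4  0.4  0.8  0.8]
block [ 0.5911 -0.1141 -2.0312] rel yaw deg -31.3345598473498
[[0.2, 0.0], [-1.2, -0.9], [-0.9, -0.8], [0.0, 0.1], [1.0, -0.8], [1.2, 0.8], [-0.5, 0.1], [1.3, -1.1], [-0.6, -0.7], [-0.2, 0.2], [0.5, 1.1], [0.4, 1.5]]
block in box -0.07997712793334794 0.004457448183137567
```

```bash
sed -i 's/-w,.134)/-w,H)/g;s/w,.134)/w,H)/g;s/h=.1175;w=.056/h=.1175;w=.056;H=.125/' fit.py; python3 fit.py; python3 - <<'E'
import fit
from h import *
E
```

```text
box [ 0.5943 -0.1945 -1.4873]
[[-0.3, -1.3], [-0.1, -0.5], [0.2, 0.7], [0.9, -0.3], [0.6, -0.5], [-1.7, -1.2], [0.5, 2.0], [0.2, -0.6], [0.3, 1.4], [-0.0, 1.3]]
edge x [-0.01037858] [ 0.6 -1.1  0.6 -0.8 -1.6  0.2  0.5  0.7]
block [ 0.5911 -0.1141 -2.0312] rel yaw deg -31.166239162488875
[[0.2, 0.0], [-1.2, -0.9], [-0.9, -0.8], [0.0, 0.1], [1.0, -0.8], [1.2, 0.8], [-0.5, 0.1], [1.3, -1.1], [-0.6, -0.7], [-0.2, 0.2], [0.5, 1.1], [0.4, 1.5]]
block in box -0.08038718908804365 0.0035254879296731613
```

move_arm(
  motion=[
    [[0, 0, 50], [0, 0, 0]],
    [[30, 40, 75], [0, 0, -0.03]],
    [[70, 85, 75], [0, 0, -0.06]],
    [[110, 130, 75], [0, 0, -0.09]],
    [[150, 180, 75], [0, 0, -0.12]],
    [[190, 230, 75], [0, 0, -0.15]],
    [[230, 280, 75], [0, 0, -0.18]],
    [[270, 330, 75], [0, 0, -0.2]],
    [[310, 375, 75], [0, 0, -0.23]],
    [[345, 420, 75], [0, 0, -0.266]],
    [[377, 460, 75], [0, 0, -0.266]],
    [[377, 460, 75], [0, 0, -0.266]],
  ],
  jaw=76,
)

```text
clock: 2.85
position: [0.5929, -0.1229, 0.3307]
tool_rot: [-3.14, -0.0, 0.089]
force: [-0.7, -0.7, -0.3]
grip_width: 0.0763
```

```bash
python3 - <<'E'
from h import *
print(tips_ahead, callable(tips_ahead))
s=observe();print(s['clock'],s['position'],s['tool_rot'],s['grip_width'])
for c in ['wrist','top']:
    g=grab_frame(c);save(c+'1',g['frame'])
E
```

```text
0.025 False
2.85 [ 0.59289493 -0.1229419   0.33074928] [-3.13979596e+00 -1.40391738e-04  8.93996580e-02] 0.07630548710890546
```

View pics/wrist1.png

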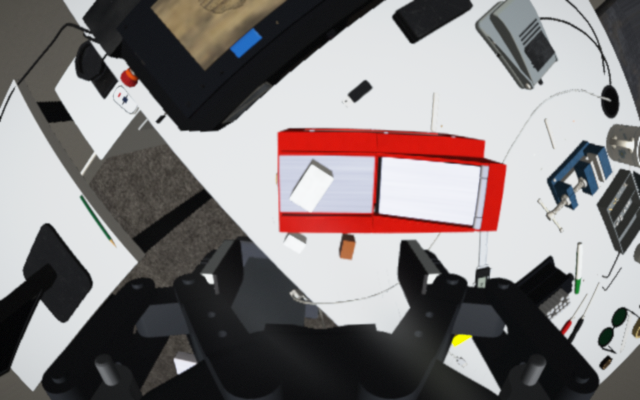

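```bash
cat > wr.py <<'E'
from h import *
from scipy.spatial.transform import Rotation as Ro
BOX=np.array([.5943,-.1945,-1.4873])
def setup():
    s=observe();g=grab_frame('wrist');R=Ro.from_euler('xyz',s['tool_rot']).as_matrix()
    return s,g,R
def proj(s,g,R,P):
    M=g['mount'];P=np.atleast_2d(P);t=(P-s['position'])@R
    q=(t-M[:3,3])@M[:3,:3]
    th=np.arctan2(np.hypot(q[:,0],q[:,1]),q[:,2]);ph=np.arctan2(q[:,1],q[:,0])
    return np.c_[g['cx']+g['fx']*th*np.cos(ph),g['cy']+g['fy']*th*np.sin(ph)]
def pose(v,L):
    c,s=np.cos(v[2]),np.sin(v[2]);L=np.atleast_2d(L)
    return np.c_[v[0]+c*L[:,0]-s*L[:,1],v[1]+s*L[:,0]+c*L[:,1],L[:,2]]
E
python3 - <<'E'
from wr import *
s,g,R=setup()
f=g['frame'].copy();K=3;x0,y0=260,110
f=cv2.resize(f[y0:y0+140,x0:x0+260],None,fx=K,fy=K,interpolation=cv2.INTER_CUBIC)
save('w2',f)
h,w=.1175,.056
pts={'c':[(-h,w,.125),(-h,-w,.125),(h,-w,.125),(h,w,.125)],'e':[(-.0125,.033,.125),(-.0125,-.033,.125),(-h,.033,.125),(-h,-.033,.125)]}
B=np.array([.5911,-.1141,-2.0312]);a,b=.0125,.02
Q=[('box',pose(BOX,pts['c'])),('sill',pose(BOX,pts['e'])),('blk',pose(B,[(-a,-b,.165),(a,-b,.165),(a,b,.165),(-a,b,.165)]))]
f=f.copy()
for n,P in Q:
    p=proj(s,g,R,P);print(n,p.round(1).tolist())
    for u in (p-[x0,y0])*K: cv2.circle(f,tuple(int(i) for i in u),3,(0,255,0),1)
save('w2o',f)
E
```

```text
box [[272.2, 127.5], [275.6, 228.9], [472.5, 226.5], [482.5, 133.5]]
sill [[372.3, 149.4], [370.1, 209.3], [272.6, 149.3], [274.7, 209.3]]
blk [[284.4, 195.9], [307.1, 208.9], [329.0, 173.7], [305.8, 159.9]]
```

View pics/w2o.png

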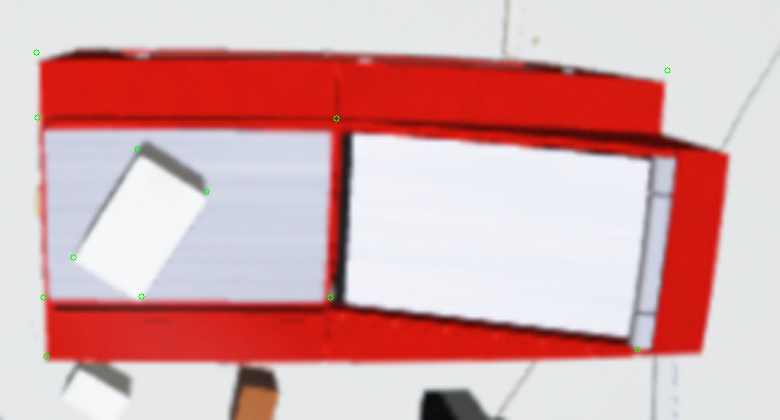

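```bash
python3 - <<'E'
from wr import *
s,g,R=setup()
f=g['frame'];save('w3',cv2.resize(f[220:320,180:460],None,fx=2.8,fy=2.8,interpolation=cv2.INTER_CUBIC))
for z in (.005,.012,.018,.025):
    P=s['position']+np.array([(x,y,z) for x in(.011,-.011) for y in (.038,.0525)])@R.T
    print(z,proj(s,g,R,P).round(1).tolist(), ((proj(s,g,R,P)-[180,220])*2.8).round(0).tolist())
E
```

```text
0.005 [[406.8, 244.1], [437.1, 243.1], [401.7, 286.8], [430.5, 285.0]] [[635.0, 68.0], [720.0, 65.0], [621.0, 187.0], [701.0, 182.0]]
0.012 [[402.9, 238.1], [432.0, 237.2], [398.4, 279.4], [426.2, 277.9]] [[624.0, 51.0], [706.0, 48.0], [611.0, 166.0], [689.0, 162.0]]
0.018 [[399.8, 233.3], [428.0, 232.6], [395.7, 273.6], [422.7, 272.3]] [[615.0, 37.0], [694.0, 35.0], [604.0, 150.0], [680.0, 146.0]]
0.025 [[396.5, 228.2], [423.7, 227.6], [392.8, 267.2], [418.9, 266.1]] [[606.0, 23.0], [682.0, 21.0], [596.0, 132.0], [669.0, 129.0]]
```

View pics/w3.png

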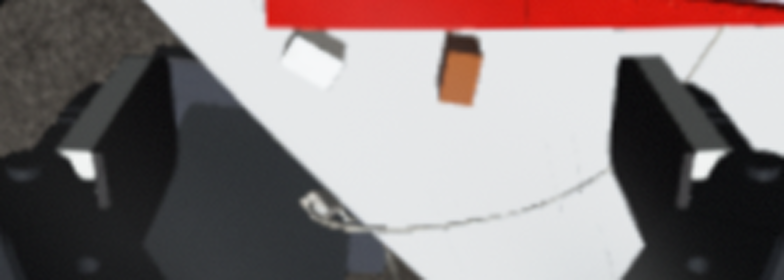

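```bash
python3 - <<'E'
from h import *
s=observe();print(s['clock'],s['position'],s['tool_rot'],s['grip_width'],s['force'])
E
```

```text
3.05 [ 0.59067037 -0.12831125  0.33136268] [3.14109116e+00 1.68713000e-04 8.22380120e-02] 0.07615105375193638 [-0.39796108 -0.65207966  0.14650476]
```

move_arm(
  motion=[
    [[-2.5, 2.5, 0], [0, 0, 0]],
    [[-2.5, 2.5, -30], [0, 0, 0]],
    [[-2.5, 2.5, -60], [0, 0, 0]],
    [[-2.5, 2.5, -90], [0, 0, 0]],
    [[-2.5, 2.5, -110], [0, 0, 0]],
    [[-2.5, 2.5, -120], [0, 0, 0]],
    [[-2.5, 2.5, -120], [0, 0, 0]],
    [[-2.5, 2.5, -120], [0, 0, 0]],
  ],
)

```text
clock: 4.05
position: [0.589, -0.1248, 0.2122]
tool_rot: [3.141, -0.001, 0.084]
force: [1.5, 0.8, -0.7]
grip_width: 0.0761
```

```bash
python3 - <<'E'
from wr import *
s,g,R=setup();print(s['position'],s['tool_rot'],s['force'])
f=g['frame'].copy()
h,w=.1175,.056
B=np.array([.5911,-.1141,-2.0312]);a,b=.0125,.02
Q=[pose(BOX,[(-.0125,.033,.125),(-.0125,-.033,.125),(-h,.033,.125),(-h,-.033,.125)]),pose(B,[(-a,-b,.165),(a,-b,.165),(a,b,.165),(-a,b,.165)])]
for P in Q:
    for u in proj(s,g,R,P): cv2.circle(f,tuple(int(i) for i in u),2,(0,255,0),1)
save('w4',cv2.resize(f[80:360,140:500],None,fx=2,fy=2,interpolation=cv2.INTER_CUBIC))
g=grab_frame('scene');save('s4',cv2.resize(g['frame'][100:320,150:400],None,fx=2.6,fy=2.6,interpolation=cv2.INTER_CUBIC))
E
```

```text
[ 0.58898638 -0.12482001  0.2122048 ] [ 3.14128833e+00 -1.19971521e-03  8.35225280e-02] [ 1.51216109  0.78908959 -0.73194955]
```

View pics/w4.png

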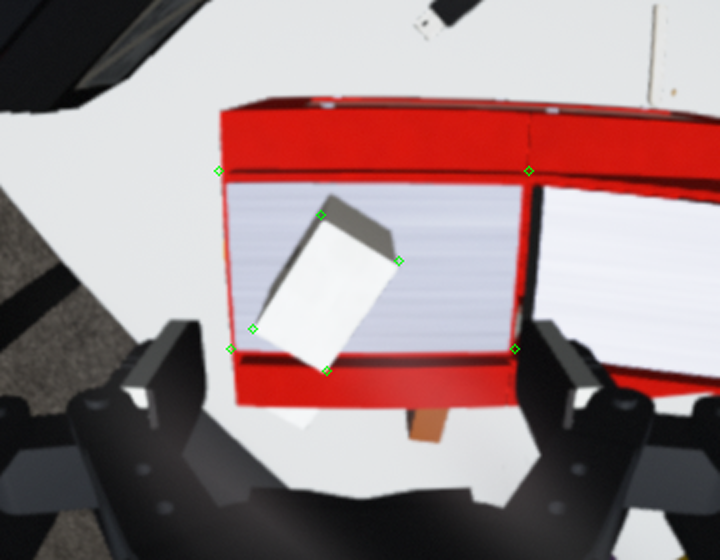

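View pics/s4.png

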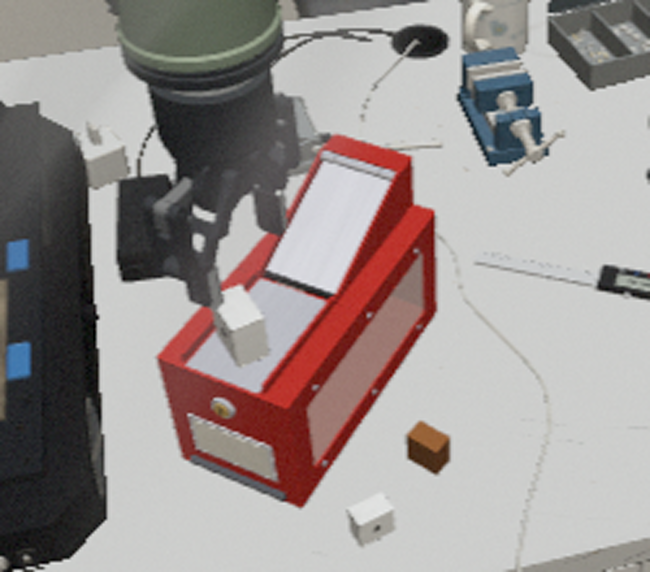

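move_arm(
  motion=[
    [[0, 0, -20], [0, 0, 0]],
    [[0, 0, -40], [0, 0, 0]],
    [[0, 0, -55], [0, 0, 0]],
    [[0, 0, -62], [0, 0, 0]],
    [[0, 0, -66], [0, 0, 0]],
    [[0, 0, -66], [0, 0, 0]],
    [[0, 0, -66], [0, 0, 0]],
  ],
)

```text
clock: 5.03
position: [0.5889, -0.1247, 0.1458]
tool_rot: [3.141, -0.001, 0.084]
force: [-1.2, 0.1, 0.6]
grip_width: 0.0757
```

```bash
cat > look.py <<'E'
import sys
from wr import *
n=sys.argv[1]
s,g,R=setup();print(s['clock'],s['position'],s['tool_rot'],s['force'],s['grip_width'])
f=g['frame'];a=cv2.resize(f[60:360,160:500],(680,600))
save('w'+n,a)
for c,(x0,x1,y0,y1) in {'scene':(190,340,140,300),'top':(235,360,135,220)}.items():
    f=grab_frame(c)['frame'][y0:y1,x0:x1];save(c[0]+n,cv2.resize(f,None,fx=3.7,fy=3.7,interpolation=cv2.INTER_CUBIC))
E
python3 look.py 5
```

```text
5.025 [ 0.5889056  -0.12470582  0.14575487] [ 3.14143795e+00 -6.77735201e-04  8.37148404e-02] [-1.20836442  0.09773183  0.58472301] 0.07571321835963465
```

View pics/w5.png

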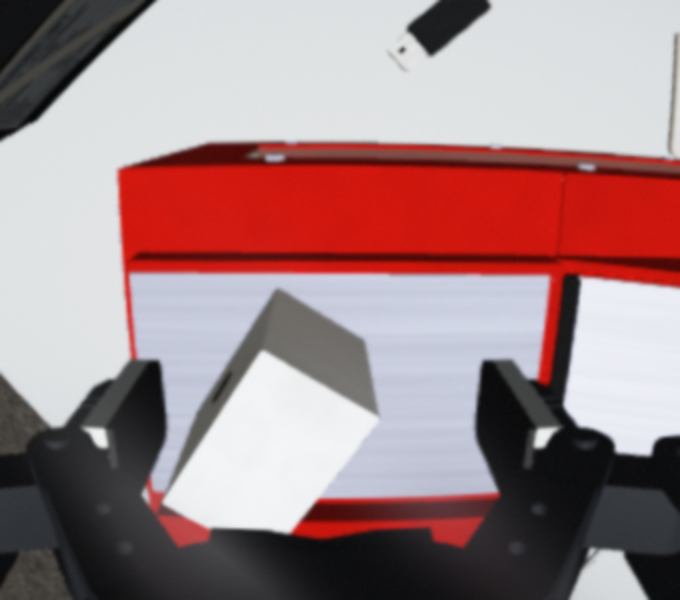

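View pics/s5.png

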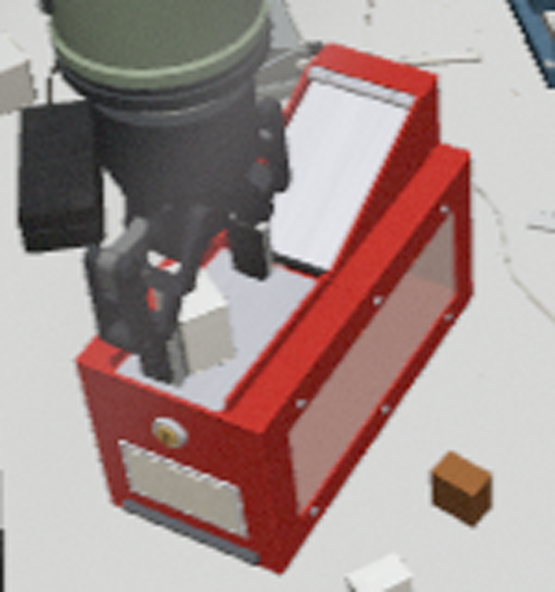

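move_arm(
  motion=[
    [[0.4, -5, 0], [0, 0, 0]],
    [[0.8, -9, 0], [0, 0, 0]],
    [[1.1, -13, 0], [0, 0, 0]],
    [[1.4, -17, 0], [0, 0, 0]],
    [[1.8, -21, 0], [0, 0, 0]],
    [[2.1, -25, 0], [0, 0, 0]],
    [[2.5, -30, 0], [0, 0, 0]],
    [[2.9, -35, 0], [0, 0, 0]],
    [[3.3, -40, 0], [0, 0, 0]],
    [[3.3, -40, 0], [0, 0, 0]],
  ],
)

```text
clock: 6.42
position: [0.5921, -0.1653, 0.1454]
tool_rot: [3.141, -0.0, 0.083]
force: [-0.7, 0.3, 3.2]
grip_width: 0.0759
```

```bash
python3 look.py 6
```

```text
6.425 [ 0.59205046 -0.16527704  0.14537701] [ 3.14125052e+00 -2.89611779e-04  8.31419608e-02] [-0.68138303  0.25294791  3.16338371] 0.07590040553057993
```

View pics/w6.png

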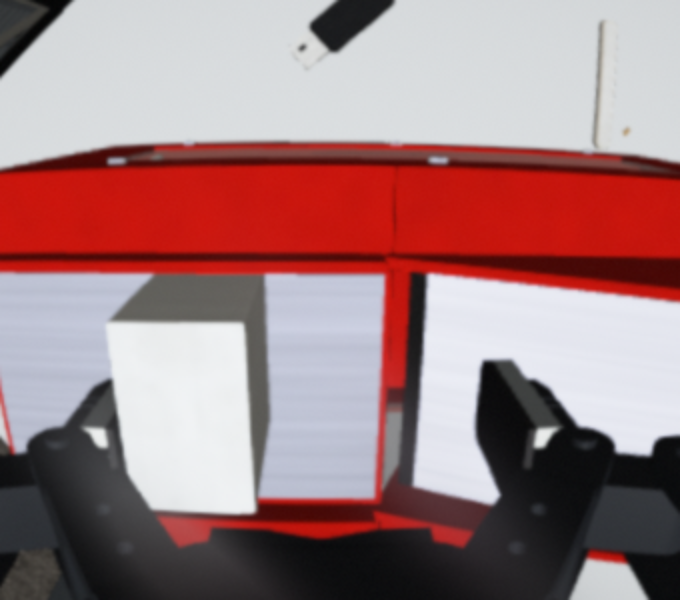

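View pics/s6.png

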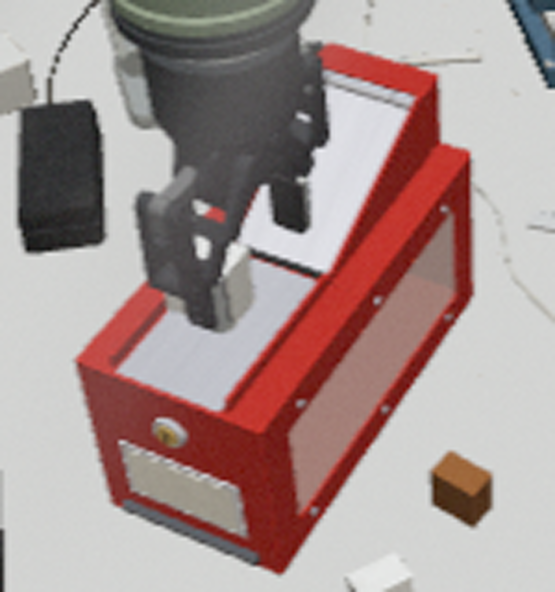

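move_arm(
  motion=[
    [[-0.4, 5, 0], [0, 0, 0]],
    [[3, 5.3, 0], [0, 0, 0]],
    [[6.6, 5.6, 0], [0, 0, 0]],
    [[6.6, 5.6, 0], [0, 0, 0]],
    [[7, 0.6, 0], [0, 0, 0]],
    [[7.4, -5, 0], [0, 0, 0]],
    [[7.8, -10, 0], [0, 0, 0]],
    [[8.3, -15, 0], [0, 0, 0]],
    [[8.7, -20, 0], [0, 0, 0]],
    [[9.2, -26, 0], [0, 0, 0]],
    [[9.7, -32, 0], [0, 0, 0]],
    [[9.7, -32, 0], [0, 0, 0]],
  ],
)

```text
clock: 8.07
position: [0.6017, -0.1971, 0.1453]
tool_rot: [-3.141, -0.0, 0.083]
force: [-0.9, 3.5, 3.8]
grip_width: 0.0763
```

```bash
python3 look.py 7
```

```text
8.075 [ 0.60167348 -0.19712336  0.14525892] [-3.14141097e+00 -6.36059148e-05  8.32586630e-02] [-0.91974127  3.47555614  3.76077609] 0.07632183651295021
```

View pics/w7.png

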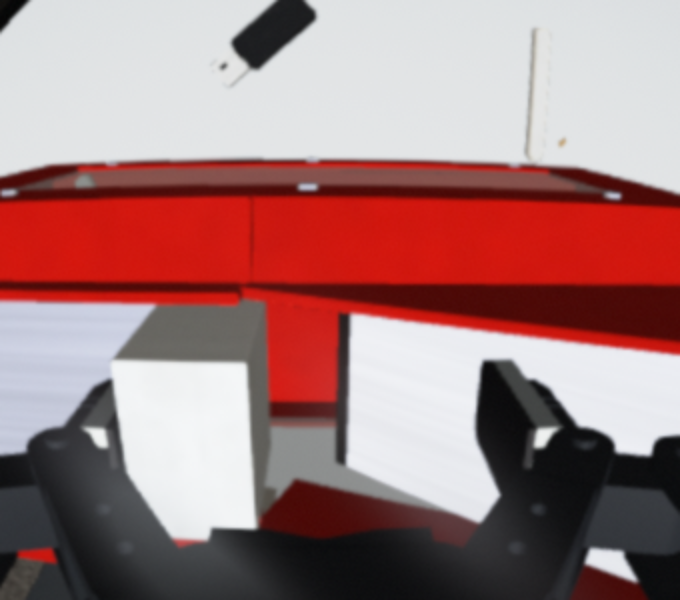

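View pics/s7.png

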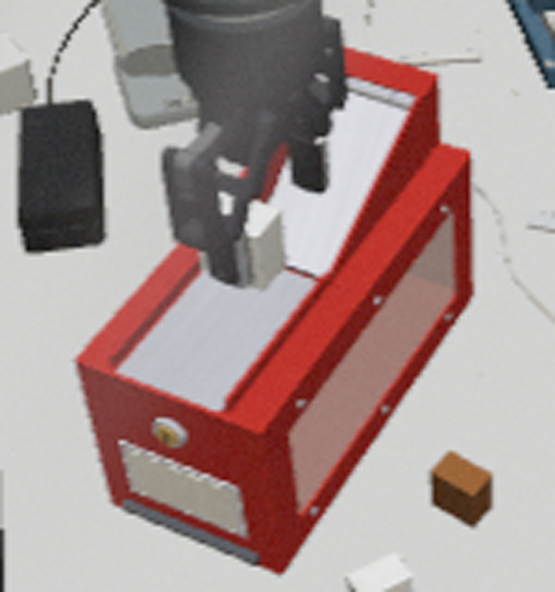

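move_arm(
  motion=[
    [[0.4, -5, 0], [0, 0, 0]],
    [[0.8, -9, 0], [0, 0, 0]],
    [[1.1, -13, 0], [0, 0, 0]],
    [[1.5, -17, 0], [0, 0, 0]],
    [[1.8, -21, 0], [0, 0, 0]],
    [[2, -24, 0], [0, 0, 0]],
    [[2, -24, 0], [0, 0, 0]],
    [[2, -24, 0], [0, 0, 0]],
  ],
)

```text
clock: 9.22
position: [0.6034, -0.2192, 0.1448]
tool_rot: [-3.14, 0.001, 0.085]
force: [-2.4, 11.6, 0.4]
grip_width: 0.076
```

```bash
python3 look.py 8
```

```text
9.225 [ 0.6034058  -0.21919839  0.14480777] [-3.13951918e+00  1.04985796e-03  8.47281718e-02] [-2.3507679  11.64745916  0.35459891] 0.0759984534630072
```

View pics/w8.png

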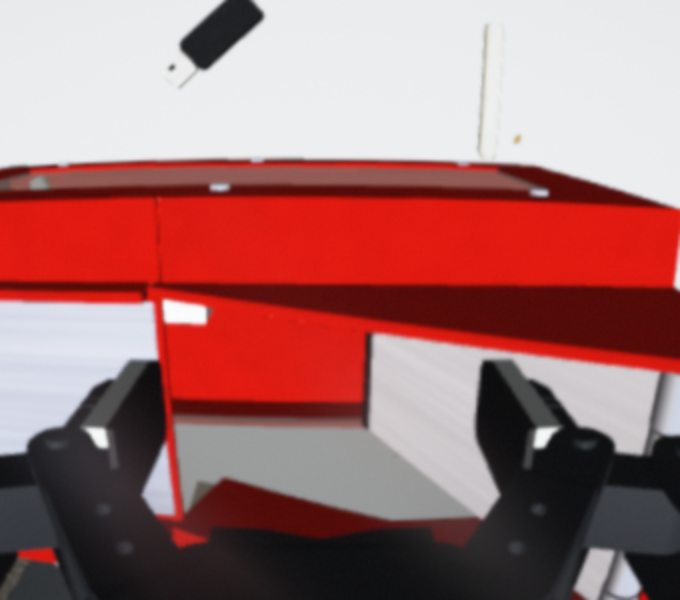

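View pics/s8.png

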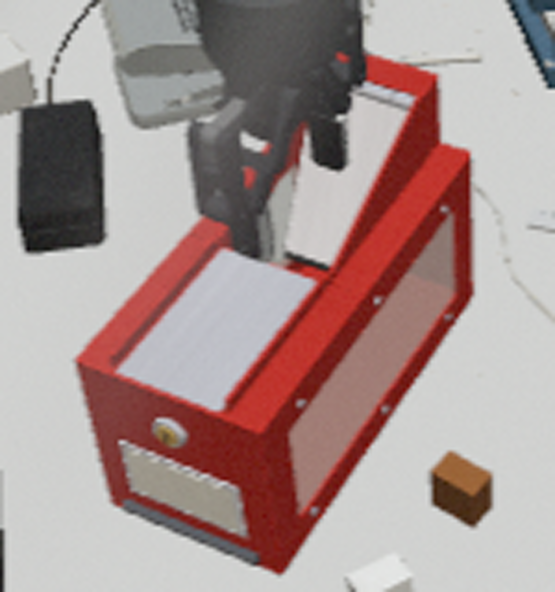

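move_arm(
  motion=[
    [[0, 0, 0], [0, 0, 0]],
    [[0, 0, 0], [0, 0, 0]],
    [[0, 0, 0], [0, 0, 0]],
  ],
)

```text
clock: 9.75
position: [0.6034, -0.2192, 0.1448]
tool_rot: [-3.14, 0.001, 0.085]
force: [-0.7, 11.6, 0.2]
grip_width: 0.0759
```

```bash
python3 look.py 9; python3 - <<'E'
from h import *
g=grab_frame('wrist');save('w9z',cv2.resize(g['frame'][190:340,220:400],None,fx=4,fy=4,interpolation=cv2.INTER_CUBIC))
for c in ['wrist','scene','top']:
    g=grab_frame(c)
    for o in outline_of('block',c):
        ys,xs=np.nonzero(o['pixels']);print(c,round(o['score'],2),o['pixel'],xs.min(),xs.max(),ys.min(),ys.max(),len(xs))
E
```

```text
9.75 [ 0.60340322 -0.21916492  0.14482761] [-3.13953021e+00  1.06817531e-03  8.48186182e-02] [-0.73241228 11.61054665  0.15644373] 0.07586980384291155
wrist 0.75 [249.4, 213.6] 241 265 209 221 256
scene 0.88 [410.6, 249.4] 400 419 237 264 401
scene 0.71 [288.5, 298.5] 285 300 290 308 216
scene 0.6 [315.2, 273.2] 306 321 263 281 230
scene 0.56 [432.0, 224.5] 422 440 214 239 385
top 0.59 [349.0, 290.9] 343 354 284 296 92
top 0.56 [383.7, 290.8] 375 393 288 304 186
```

View pics/w9z.png

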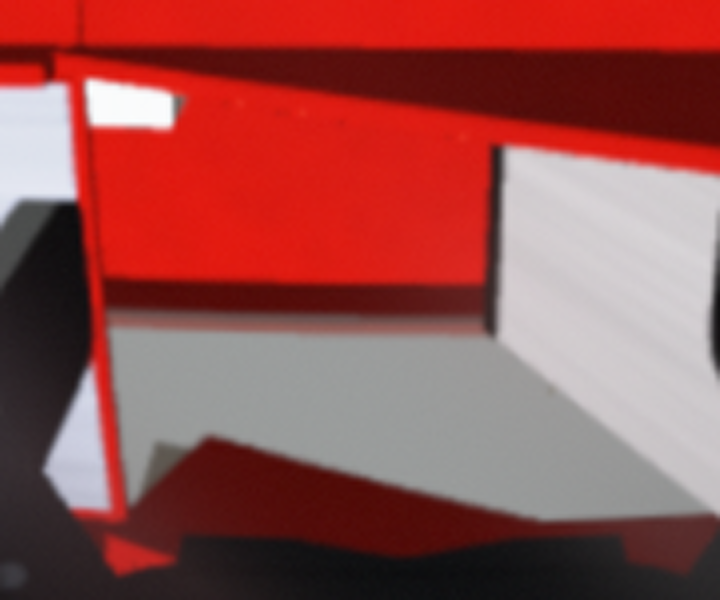

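View pics/s9.png

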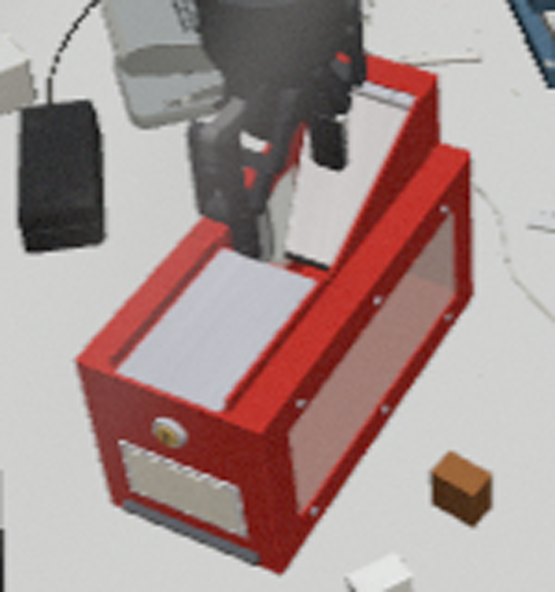

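View pics/t9.png

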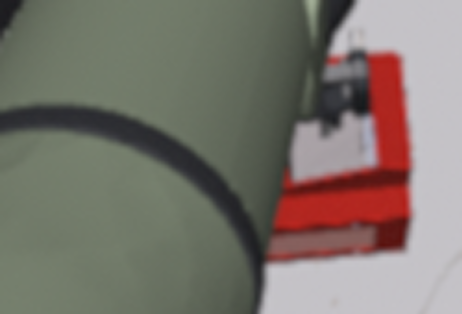

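```bash
python3 - <<'E'
from wr import *
s,g,R=setup();M=g['mount']
px=np.array([[242,209.8],[263.5,213],[263,222],[243,221.5]])
d=px-[g['cx'],g['cy']];r=np.hypot(*d.T);th=r/g['fx']
v=np.c_[d/r[:,None]*np.sin(th)[:,None],np.cos(th)]
C=s['position']+R@M[:3,3];V=v@(R@M[:3,:3]).T
c,sn=np.cos(BOX[2]),np.sin(BOX[2])
for z in(.008,.033,.048,.07,.1):
    P=C+V*((z-C[2])/V[:,2])[:,None];D=P[:,:2]-BOX[:2]
    print(z,np.c_[c*D[:,0]+sn*D[:,1],-sn*D[:,0]+c*D[:,1]].round(3).tolist())
E
```

```text
0.008 [[-0.044, -0.008], [-0.024, -0.01], [-0.025, -0.019], [-0.044, -0.018]]
0.033 [[-0.037, 0.0], [-0.019, -0.002], [-0.02, -0.01], [-0.037, -0.009]]
0.048 [[-0.033, 0.005], [-0.017, 0.003], [-0.017, -0.004], [-0.033, -0.004]]
0.07 [[-0.027, 0.012], [-0.012, 0.01], [-0.013, 0.004], [-0.027, 0.004]]
0.1 [[-0.019, 0.021], [-0.006, 0.02], [-0.007, 0.014], [-0.019, 0.014]]
```

move_arm(
  motion=[
    [[-0.8, 10, 0], [0, 0, 0]],
    [[-2, 24, 0], [0, 0, 0]],
    [[-3.3, 40, 0], [0, 0, 0]],
    [[-4.7, 56, 0], [0, 0, 0]],
    [[-6, 72, 0], [0, 0, 0]],
    [[-7, 84, 2], [0, 0, 0]],
    [[-7, 84, 20], [0, 0, 0]],
    [[-7, 84, 60], [0, 0, 0]],
    [[-7, 84, 100], [0, 0, 0]],
    [[-7, 84, 140], [0, 0, 0]],
    [[-7, 84, 150], [0, 0, 0]],
    [[-7, 84, 150], [0, 0, 0]],
  ],
)

```text
clock: 11.8
position: [0.5967, -0.1372, 0.2962]
tool_rot: [3.141, -0.001, 0.083]
force: [0.3, 0.5, -1.3]
grip_width: 0.0759
```

```bash
python3 look.py 10
```

```text
11.8 [ 0.59670636 -0.13716326  0.29622886] [ 3.14104688e+00 -1.22165007e-03  8.31388061e-02] [ 0.31777923  0.54318716 -1.29348114] 0.0758551177533478
```

View pics/w10.png

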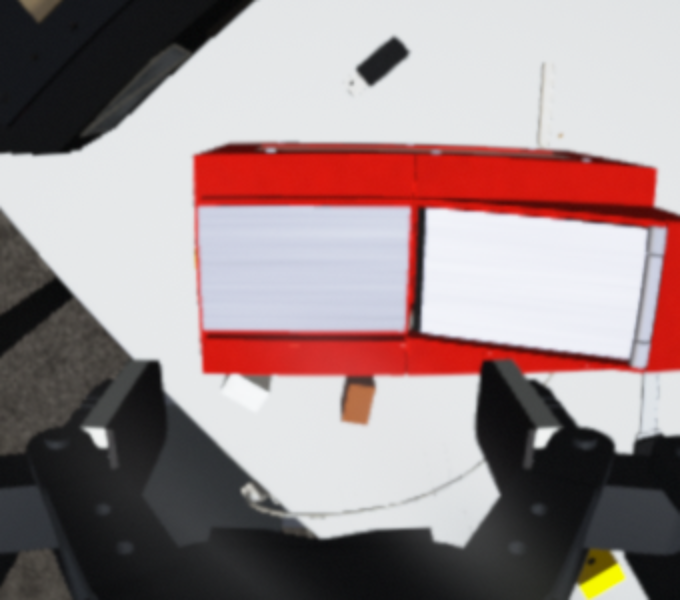

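View pics/s10.png

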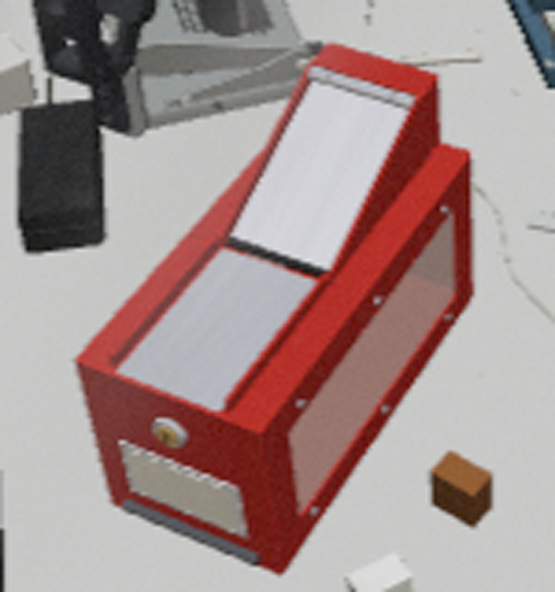

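```bash
python3 -c "
from workcell import *
print(job_done())"
```

```text
the job is handed in; nothing more can be done
None
```

The block is down in the reject box, the flap has closed again, and the job was handed in at about 12 s of the 42 s allowed. `job_done()` gives no verdict, so I only have my own checks to go on.

**How it went:** I straddled the block with the jaws 76 mm apart. The front finger pushed the flap open while the rear finger pushed the block along the sill and over its inner edge. Partway along, the block had slid against the +y rail. I backed off about 5 mm, moved the fingers about 7 mm towards +y and carried on. After the drop I held the flap open for about 0.5 s, then backed out the way I came and raised the arm.

**Last checks:**
- **Block:** while the flap was still open, the wrist camera showed part of a white block well below the sill. Its line of sight fits a block lying on the floor, just under the sill's inner edge. It did not move between two pictures 0.5 s apart. I could not see it through the side window, so this rests on one partial view.
- **Flap:** it looks fully shut in both the wrist and scene pictures, and the sill is empty.
- **Other items:** the USB stick and steel pin look undisturbed. I did not re-measure the calliper, but the arm never went near it.
- **Forces:** the highest force I read was about 12 N, from holding the flap open.

**Disagreement:** I measured the block turned about 31° from the box at the start, not the 12° or less described. It squared up against the rear finger as I pushed.

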